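# Push the shoebox shut and snap its latch

## Task

Close the black shoebox with the fingertips alone: push its half-open lid down until it is fully shut, then push the flap of the snap latch at its front down and in until it snaps home. Only push from outside: do not lift the lid, do not reach inside it or behind the latch flap to grip them, and leave the shoe tree, brush, glass dish and hanger where they lie.

Things in the scene. Friction and masses are not known exactly. Their poses are not given: they have to be found in the camera images.
- shoebox: Black plastic shoebox standing firmly on the shelf (it does not slide); body 190 mm (its x) by 310 mm (its y) by 105 mm high. Origin: centre of its underside. Its own -x side is the front, with the latch; the lid's hinge line runs parallel to its y at x = +99 mm, z = 107 mm in this frame. Turned about the vertical only.
- lid (a joint): Lid angle in rad: 0 = fully shut (level), growing as the front edge rises. The hinge is stiff: the lid stays where it is left and takes about 1 to 4 N on its front half to push down.
- latch (a joint): Latch flap angle in rad relative to the lid: 0 = snapped home, flap square to the lid and flat against the box front; about 1.57 = sticking straight out from the lid's front edge. It stays where it is left. In the last 0.2 rad its hook must be pushed over a bead on the box (8 to 14 N, 35 mm from the pivot); past about 0.1 rad it snaps in and holds the lid shut.
- lid_front (a point): Middle of the lid's front edge, on its outer face. Lid: 202 mm from hinge line to front edge, 325 mm wide; the outer face lies 5 mm outside the plane through the hinge line (7 mm on a raised panel, 240 mm wide, from 35 to 165 mm from the hinge line); a skirt hangs 12 mm below that plane at the front and sides.
- latch_tip (a point): Middle of the flap's lower edge on its flat outer face, 42 mm from its pivot. Flap 96 mm wide, centred on the lid's front; pivot line parallel to the box's y, 206 mm from the lid's hinge, 3 mm below the lid's plane (lid shut: x = -107 mm, z = 104 mm in the box frame). Outer face 8 mm outside the pivot line; a lip 43 mm from the pivot stands out 5 mm more.
- shoe_tree: Pale blue plastic shoe tree, 245 mm long (its x), 78 mm wide, 75 mm high, rounded forefoot to +x and heel to -x. Origin: middle of its underside. Stands beside the box; leave it.
- shoe_brush: Chrome-backed shoe brush with dark nylon bristles, bristles down, 190 mm long (its x), 52 mm wide, 42 mm high. Origin: centre of its underside. Lies beside the box; leave it.
- dish: Clear glass dish with two cufflinks, 94 mm across the rim, 24 mm high. Origin: centre of its underside. Stands in front of the box, near its left front corner; leave it.
- hanger: Folded bamboo hanger, 200 mm long (its y), 44 mm wide, 14 mm high, with a steel hook reaching 60 mm past its +y end. Origin: underside of the middle of the bamboo. Lies behind the box; leave it.

How it is judged:
By the outcome, as a careful person would: the job done as asked, in the order asked, and still so for the second after the job is handed in, with the robot touching nothing.
It also fails if it takes over 51 s, if anything falls off the work surface, if the arm or the gripper's body presses on something with over 40 N, if the wrist force passes 120 N, or if a joint passes its speed limit or range.

## Robot

A 6-joint arm with a two-finger parallel gripper is mounted at the origin on the work surface. World frame = base frame: x ahead of the robot, y to its left, z up, the work surface at z = 0. Lengths are in m, angles in rad, forces in N, time in s.
With the tool pointing down it reaches from about 0.35 to 0.975 m from the base axis. Payload 4.9 kg.
Tool frame: the origin (TCP) lies at the very end of the fingers, on their centre line; the grasp point (between the pads) lies 19 mm behind it; z points along the fingers, y is the line along which they close (so a half turn about z gives the same grasp; the last joint's range is limited). The gripper opens to 85 mm and grips with 20 to 120 N. Pads are 22 mm wide; open, the fingers measure 114 mm over their backs; the gripper's body (76 mm by 85 mm) begins 54 mm behind the grasp point. The pads swing forward as they close: fully open they stand 13 mm farther back than shut.
Start: joints at [-1.23, 0.053, 1.613, -0, 1.476, -0.119], TCP at [0.277, -0.56, 0.231] pointing down, gripper open.
Joint ranges: [-3.01, 3.01], [-1.01, 2.22], [0.06, 2.58], [-1.02, 4.17], [0.09, 2.62], [-3.14, 3.14]. Speed limits (rad/s): [2.57, 2.57, 3.14, 3.14, 3.14, 3.14].

## Interface

Orientations are given as a unit quaternion [w, x, y, z].
In Python, from plant import manip gives the robot as it stands.
- The arm moves only by the tool play_rows, never from a script. Its argument "series" is a list that holds one entry, the list of rows, each a list of 7 numbers: the shift along the world's x, y, z in m, then the turn, a rotation vector about the world's x, y, z in degrees, then the opening, from 0 (shut) to 1 (fully open). In form: [[[dx, dy, dz, rx, ry, rz, grip], ...]]. A call has 1 to 10 rows; each row shifts and turns the commanded pose from where the row before left it; what a row does not reach is not made up. A row lasts 1/10 s, in which the tool goes at most 50 mm and 8.59 degrees, less where a joint would pass 70% of its speed; a pose out of reach is approached as far as the arm can. A call with a gripper value outside its range is refused whole. The fingers move at their own pace and stop on an object; the grip force is fixed at half the most. Time passes only in rows, so rows that do not move let the fingers close. It gives the time, the measured TCP pose, the force, the opening and the grip force at its end, in the units of the state.
- manip.state(): the state, without advancing time (a new reading comes with each control period).
- manip.grab_frame(name): name is "scene" or "top" or "wrist"; returns a dict with "frame" (384x512x3 uint8, blue, green, red), "mtx" (3x3 intrinsics, pixels), "R" (3x3) and "t" (3): a world point X has camera coordinates R X + t. Camera axes: x right, y down, z forward; pixel columns grow to the right and rows downward; lengths in m; the calibration is good to about 2 mm. A picture is of the moment at which its call begins. There is no depth.
- manip.job_done(): hands the job in; it is judged then, once.
The state is a dict: "time": time; "joint_pos": joint angles; "joint_vel": joint speeds; "joint_efforts": joint torques, N m; "tool_pos": TCP position; "tool_rot": TCP orientation; "contact_force": force on the tool from outside, world axes, zero at the start; "ft_torque": the same for the moment, N m; "gripper_width": opening from 0.0 (shut) to 1.0 (fully open); "grasp_force": force on a finger pad.
Only numpy, scipy, OpenCV 4.12 (cv2) and the standard library are available. Lean on these libraries where they do the work, as an engineer would, in place of code of your own. Each camera call takes 0.05 s, during which the arm holds its last target. There are 200 camera calls.

## Working session

There is one attempt and no reset: what is moved stays moved. The work goes in short steps, Python scripts to look and compute and a tool call to move; the robot and the scene stay as the last step left them, time stands still between calls to the robot, and variables do not carry over. Pictures are saved under pics/ and viewed, at most 10 in all, crops included, and the job is handed in when it is done.

Besides the shell and the picture viewer there is one more tool, called after "Request:" in YAML: its name, and indented under it one key for each argument. play_rows: Moves the arm, as the interface text tells. Its arguments: {"type":"object","properties":{"series":{"type":"array"}},"required":["series"]}

```bash
mkdir -p pics
python3 - <<'E'
from plant import manip
import cv2,numpy as np,pickle
d={}
for n in ("scene","top"):
    f=manip.grab_frame(n); d[n]=f
    print(n,f["mtx"].tolist(),np.round(f["R"],4).tolist(),np.round(f["t"],4).tolist())
pickle.dump(d,open("f0.pkl","wb"))
cv2.imwrite("pics/scene0.png",d["scene"]["frame"]);cv2.imwrite("pics/top0.png",d["top"]["frame"])
s=manip.state();print(s)
E
```

```text
scene [[461.9102487867501, 0.0, 255.93236183084872], [0.0, 461.9102487867501, 194.83797652975878], [0.0, 0.0, 1.0]] [[-0.9459, 0.3243, 0.0096], [0.2639, 0.7864, -0.5584], [-0.1886, -0.5257, -0.8295]] [0.589, -0.139, 1.3415]
top [[458.3630026309157, 0.0, 253.03770097352955], [0.0, 458.3630026309157, 195.56754823952224], [0.0, 0.0, 1.0]] [[0.0268, -0.9996, 0.012], [-0.9887, -0.0283, -0.1474], [0.1477, -0.0079, -0.989]] [0.0077, 0.6234, 1.0963]
{'time': 0.1, 'joint_pos': array([-1.23000921e+00,  5.33107186e-02,  1.61415254e+00,  5.91600234e-07,
        1.47601253e+00, -1.19018821e-01]), 'joint_vel': array([-1.23656904e-03, -4.22286838e-06, -2.36131737e-03, -1.84057456e-04,
       -1.47309323e-03,  5.59402196e-04]), 'joint_efforts': array([-6.07759739e-04, -3.94906282e+01, -3.71363032e+01, -9.08789434e-05,
        3.91087029e-03,  4.40383431e-06]), 'tool_pos': array([ 0.2771586 , -0.55955509,  0.23017612]), 'tool_rot': array([-9.35812790e-04,  9.73688086e-01,  2.27882918e-01, -1.03897921e-04]), 'contact_force': array([ 0.05196208,  0.78291724, -0.14099783]), 'ft_torque': array([ 0.05946948,  0.01285472, -0.04093485]), 'grasp_force': 0.0, 'gripper_width': 0.9995726359007803}
```

View pics/scene0.png

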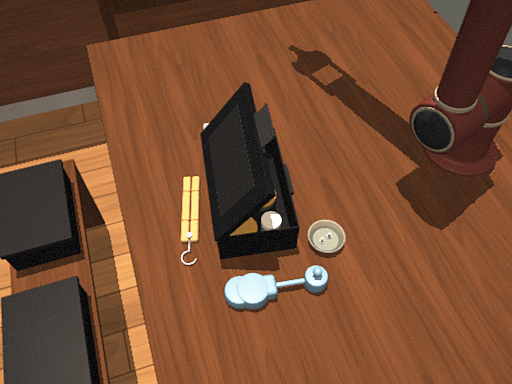

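View pics/top0.png

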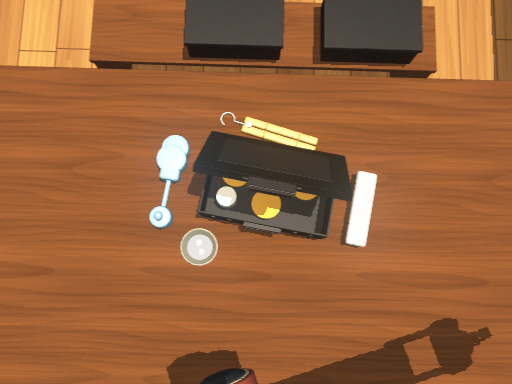

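The scene view shows the lid about half open, with the flap sticking out from its front edge at about (265,125). The top view shows the box opening at (200–330, 180–236), with its front facing the robot. The dish is at (199,247) and the brush at (361,209). I'll zoom in next.

Run:
```python
import cv2,numpy as np,pickle
d=pickle.load(open("f0.pkl","rb"))
def c(n,x,y,w,h,k):
    g=d[n]["frame"][y:y+h,x:x+w]; g=cv2.resize(g,None,fx=k,fy=k,interpolation=cv2.INTER_CUBIC)
    g=(255*(g/255.)**.5).astype(np.uint8)
    return g
cv2.imwrite("pics/c0.png",c("top",180,120,190,130,4))
cv2.imwrite("pics/c1.png",c("scene",180,70,150,190,3))
```

```text
(no output)
```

View pics/c0.png

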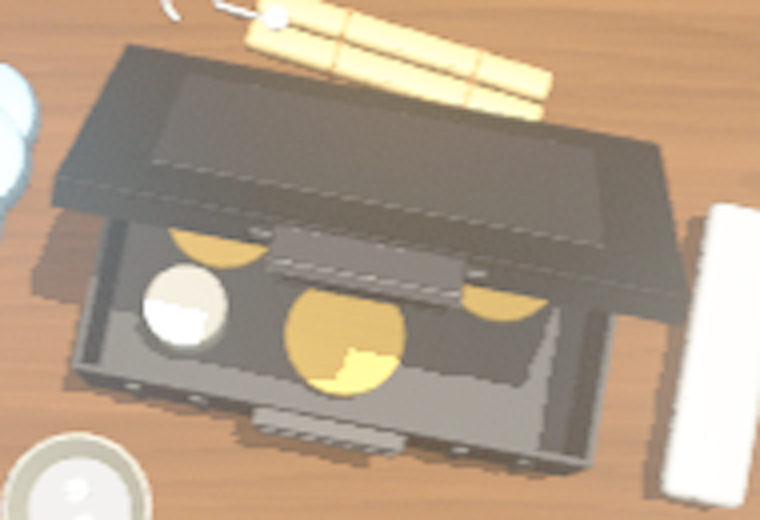

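View pics/c1.png

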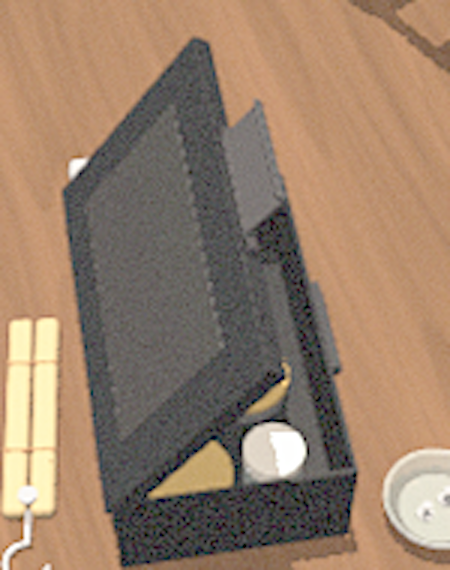

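The crops show:
- **Box:** the rim's front corners are at (75,370) and (592,468) in the top crop.
- **Lid:** its front edge runs (58,180)–(686,290) in the top crop and (208,40)–(278,370) in the scene crop.
- **Flap:** it runs forward from the lid edge, at (265–465, 230–300) in the top crop.

Next I'll compute the poses.

```bash
cat > h.py <<'E'
import cv2,numpy as np,pickle
d=pickle.load(open("f0.pkl","rb"))
def ray(f,u,v):
    q=f["R"].T@np.linalg.inv(f["mtx"])@[u,v,1]; return -f["R"].T@f["t"],q/np.linalg.norm(q)
def plane(f,u,v,z):
    c,q=ray(f,u,v); return c+q*(z-c[2])/q[2]
def tri(a,b):
    (c1,q1),(c2,q2)=a,b
    s=np.linalg.lstsq(np.c_[q1,-q2],c2-c1,rcond=None)[0]
    return (c1+s[0]*q1+c2+s[1]*q2)/2,np.linalg.norm(c1+s[0]*q1-c2-s[1]*q2)
E
python3 - <<'E'
from h import *
np.set_printoptions(precision=4,suppress=True)
T,S=d["top"],d["scene"]
t=lambda x,y:(180+x/4,120+y/4); s=lambda x,y:(180+x/3,70+y/3)
fl=plane(T,*t(75,370),.105); fr=plane(T,*t(592,468),.105)
print("rim",fl,fr,np.linalg.norm(fl-fr))
fls=plane(S,*s(355,470),.105);print("rim FL scene",fls)
y=(fl-fr)[:2];yaw=np.arctan2(-y[0],y[1]);print("yaw",yaw)
u=np.array([np.cos(yaw),np.sin(yaw)]);
C=(fl+fr)[:2]/2+u*.095;print("centre",C)
for n,a,b in(("LF",(58,180),(280,370)),("RF",(686,290),(208,40))):
    p,e=tri(ray(T,*t(*a)),ray(S,*s(*b)));
    r=p[:2]-C;print(n,p,e,"box x",r@u,"y",r@[-u[1],u[0]],"ang",np.arctan2(p[2]-.107,.099-r@u))
def bx(p): r=p[:2]-C; return r@u, r@np.array([-u[1],u[0]]), p[2]
# flap tip corners: top (265,270)?,(462,303); scene (258,100) far, (285,205) near
for n,a,b in(("tipL",(268,272),(285,205)),("tipR",(463,303),(258,100))):
    p,e=tri(ray(T,*t(*a)),ray(S,*s(*b)));print(n,p,e,bx(p))
print("dish",plane(T,199,247,.024),bx(plane(T,199,247,.024)))
E
```

```text
rim [0.5704 0.1517 0.105 ] [ 0.5214 -0.1523  0.105 ] 0.3078506796182692
rim FL scene [0.5726 0.1526 0.105 ]
yaw -0.15988210407362163
centre [ 0.6397 -0.0154]
LF [0.6443 0.1484 0.272 ] 0.008748527636879418 box x -0.021548796092890215 y 0.16247502671336905 ang 0.9397992087432973
RF [ 0.5935 -0.1648  0.275 ] 0.01635753756372009 box x -0.021757380810325792 y -0.15478349676767042 ang 0.9475147909638759
tipL [0.5986 0.0396 0.3003] 0.0021702931411653427 (np.float64(-0.04934972973147499), np.float64(0.04780422838382551), np.float64(0.30027808355938207))
tipR [ 0.585  -0.0543  0.3079] 0.0019728364731418833 (np.float64(-0.04776007721119479), np.float64(-0.047093190818151075), np.float64(0.30785728810863955))
dish [0.4927 0.1561 0.024 ] (np.float64(-0.17242779168585037), np.float64(0.1459420957103414), np.float64(0.02400000000000002))
```

Request:
play_rows:
  series:
    - [[0.0,0.02,0.02,0,0,-2,0],[0.01,0.025,0.02,0,0,-2,0],[0.02,0.025,0.02,0,0,-2,0],[0.02,0.025,0.02,0,0,-2,0],[0.02,0.025,0.02,0,0,-2,0],[0.02,0.025,0,0,0,-2,0],[0.02,0.025,0,0,0,-2,0],[0.02,0.025,0,0,0,-2,0],[0.02,0.025,0,0,0,-2,0],[0.02,0.025,0,0,0,-2,0]]

```text
time: 1.1
tool_pos: [0.4479, -0.3138, 0.3307]
tool_rot: [-0.0, 0.999, 0.055, -0.0]
contact_force: [-0.1, -0.7, -0.0]
gripper_width: 0.001
grasp_force: 0.0
```

Request:
play_rows:
  series:
    - [[0.02,0.022,0,0,0,-2,0],[0.02,0.022,0,0,0,-2,0],[0.02,0.022,0,0,0,-2,0],[0.02,0.022,0,0,0,-2,0],[0.02,0.022,0,0,0,-2,0],[0.02,0.022,0,0,0,-2,0],[0.02,0.022,0,0,0,-2,0],[0.02,0.022,0,0,0,-1.5,0],[0.02,0.022,0,0,0,0,0],[0.0,0.0,0,0,0,0,0]]

```text
time: 2.1
tool_pos: [0.6285, -0.1145, 0.33]
tool_rot: [-0.001, 0.997, -0.078, -0.001]
contact_force: [-0.7, -0.5, -0.5]
gripper_width: 0.001
grasp_force: 0.0
```

Request:
play_rows:
  series:
    - [[0.006,0.006,-0.01,0,0,0,0],[0.006,0.006,-0.01,0,0,0,0],[0,0,-0.01,0,0,0,0],[0,0,-0.01,0,0,0,0],[0,0,-0.01,0,0,0,0],[0,0,-0.01,0,0,0,0],[-0.003,0.0005,-0.008,0,0,0,0],[-0.006,0.001,-0.005,0,0,0,0]]

```text
time: 2.9
tool_pos: [0.6298, -0.1037, 0.257]
tool_rot: [-0.0, 0.997, -0.08, -0.001]
contact_force: [-0.6, 0.2, 0.3]
gripper_width: 0.001
grasp_force: 0.0
```

Run:
```python
from plant import manip
import cv2,numpy as np
a=manip.grab_frame("scene")["frame"][40:260,150:370];b=manip.grab_frame("top")["frame"][80:300,140:400]
f=lambda g,k:(255*(cv2.resize(g,(400,400))/255.)**.5).astype(np.uint8)
cv2.imwrite("pics/p1.png",np.hstack([f(a,2),f(b,2)]))
```

```text
(no output)
```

View pics/p1.png

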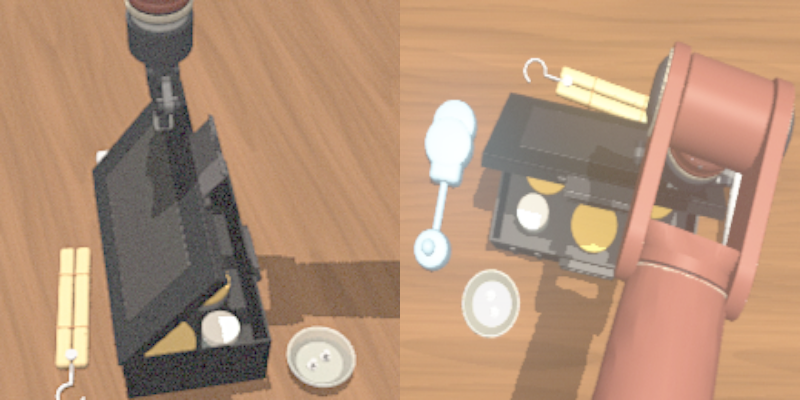

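The picture shows the closed fingertips just behind and above the lid's outer face near its right front part, at (165,125) left. The flap is clear, so I'll push along the arc.

Request:
play_rows:
  series:
    - [[-0.005,0.0008,-0.003,0,0,0,0],[-0.005,0.0008,-0.003,0,0,0,0],[-0.005,0.0008,-0.004,0,0,0,0],[-0.005,0.0008,-0.004,0,0,0,0],[-0.005,0.0008,-0.004,0,0,0,0],[-0.005,0.0007,-0.004,0,0,0,0],[-0.004,0.0007,-0.004,0,0,0,0],[-0.004,0.0007,-0.005,0,0,0,0],[-0.004,0.0006,-0.005,0,0,0,0],[-0.003,0.0005,-0.005,0,0,0,0]]

```text
time: 4.0
tool_pos: [0.5849, -0.0963, 0.2169]
tool_rot: [-0.0, 0.997, -0.08, -0.0]
contact_force: [-0.2, -0.4, 1.6]
gripper_width: 0.002
grasp_force: 0.5
```

Request:
play_rows:
  series:
    - [[-0.003,0.0005,-0.005,0,0,0,0],[-0.003,0.0005,-0.005,0,0,0,0],[-0.003,0.0005,-0.005,0,0,0,0],[-0.003,0.0005,-0.005,0,0,0,0],[-0.003,0.0005,-0.005,0,0,0,0],[-0.002,0.0003,-0.005,0,0,0,0],[-0.002,0.0003,-0.005,0,0,0,0],[-0.002,0.0003,-0.005,0,0,0,0],[-0.002,0.0003,-0.005,0,0,0,0],[-0.002,0.0003,-0.005,0,0,0,0]]

```text
time: 5.0
tool_pos: [0.5603, -0.0923, 0.1668]
tool_rot: [-0.0, 0.997, -0.08, 0.0]
contact_force: [0.7, 0.5, 0.6]
gripper_width: 0.002
grasp_force: 0.4
```

Request:
play_rows:
  series:
    - [[-0.002,0.0003,-0.005,0,0,0,0],[-0.002,0.0003,-0.005,0,0,0,0],[-0.002,0.0003,-0.005,0,0,0,0],[-0.001,0.0002,-0.005,0,0,0,0],[-0.001,0.0002,-0.005,0,0,0,0],[-0.001,0,-0.005,0,0,0,0],[0,0,-0.005,0,0,0,0],[0,0,-0.005,0,0,0,0],[0,0,-0.005,0,0,0,0],[0,0,-0.004,0,0,0,0]]

```text
time: 6.0
tool_pos: [0.551, -0.091, 0.1176]
tool_rot: [-0.0, 0.997, -0.08, -0.001]
contact_force: [-1.7, 0.2, 0.6]
gripper_width: -0.004
grasp_force: 0.9
```

Request:
play_rows:
  series:
    - [[0,0,-0.002,0,0,0,0],[0,0,-0.002,0,0,0,0],[0,0,-0.001,0,0,0,0],[0,0,-0.001,0,0,0,0]]

```text
time: 6.4
tool_pos: [0.5509, -0.091, 0.1126]
tool_rot: [-0.0, 0.997, -0.08, -0.001]
contact_force: [-7.2, 1.0, 6.5]
gripper_width: -0.001
grasp_force: 4.5
```

Request:
play_rows:
  series:
    - [[0,0,-0.001,0,0,0,0],[0,0,-0.001,0,0,0,0]]

```text
time: 6.6
tool_pos: [0.5511, -0.0911, 0.1122]
tool_rot: [0.0, 0.997, -0.08, -0.001]
contact_force: [-10.5, 2.2, 14.4]
gripper_width: -0.002
grasp_force: 8.8
```

Request:
play_rows:
  series:
    - [[0,0,0.01,0,0,0,0],[0,0,0.02,0,0,0,0],[-0.01,0.005,0.025,0,0,0,0],[-0.015,0.005,0.025,-0.8,-4.9,0,0],[-0.015,0.01,0.02,-0.8,-4.9,0,0],[-0.02,0.01,0,-0.8,-4.9,0,0],[-0.02,0.02,0,-0.8,-4.9,0,0],[-0.02,0.02,0,-0.8,-4.9,0,0],[-0.02,0.015,0,-0.8,-4.9,0,0],[-0.01,0.012,0,-0.8,-4.9,0,0]]

```text
time: 7.6
tool_pos: [0.4216, 0.0067, 0.2104]
tool_rot: [0.024, 0.951, -0.076, 0.298]
contact_force: [-50.0, -7.0, 5.8]
gripper_width: 0.0
grasp_force: 0.0
```

Run:
```python
from plant import manip
import cv2,numpy as np,pickle
d={n:manip.grab_frame(n) for n in("scene","top","wrist")};pickle.dump(d,open("f1.pkl","wb"))
a=d["scene"]["frame"][70:270,170:370];b=d["wrist"]["frame"]
f=lambda g,s:(255*(cv2.resize(g,s)/255.)**.5).astype(np.uint8)
cv2.imwrite("pics/p2.png",np.hstack([f(a,(400,400)),f(b,(400,400))]))
```

```text
(no output)
```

View pics/p2.png

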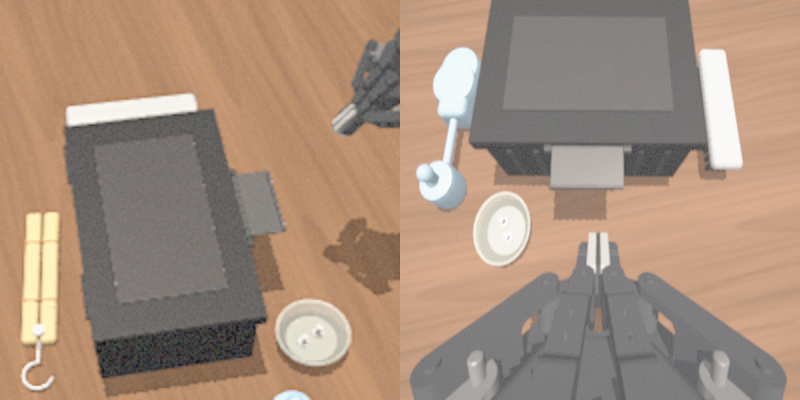

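The picture shows the lid level and shut, with the flap sticking out level from its front at (260,200) left and (587,165) right. The gripper stands clear in front of it. The -50 N reading is probably motion inertia, so I'll check it at rest and measure the flap.

Run:
```python
import h,pickle
from h import *
from plant import manip
np.set_printoptions(precision=4,suppress=True)
d=pickle.load(open("f1.pkl","rb"));W,S=d["wrist"],d["scene"]
C=np.array([.6397,-.0154]);u=np.array([.9873,-.1592])
bx=lambda p:np.array([(p[:2]-C)@u,(p[:2]-C)@[-u[1],u[0]],p[2]])
for a,b in(((192,179.5),(313,187)),((288,179.5),(304.5,156))):
    p,e=tri(ray(W,*a),ray(S,*b));print(p,bx(p),e)
# lid front corners, assuming z=.112: wrist (70,140),(300,143)->x1.28,.96
for a in((70,140),(301,143)): p=plane(W,a[0]*1.28,a[1]*.96,.112);print("lid",bx(p))
s=manip.state();print(s["tool_pos"],bx(s["tool_pos"]),s["contact_force"])
```

```text
[0.4986 0.0598 0.1065] [-0.1513  0.0518  0.1065] 0.003409197923609669
[ 0.4822 -0.036   0.1085] [-0.1522 -0.0454  0.1085] 0.004693700139364929
lid [-0.1012  0.1618  0.112 ]
lid [-0.1042 -0.1511  0.112 ]
[0.4211 0.0067 0.2079] [-0.2194 -0.013   0.2079] [ 0.0244 -0.4178  0.3912]
```

Request:
play_rows:
  series:
    - [[0.01,0,-0.004,-0.6,-3.7,0,0],[0.01,0,-0.006,-0.6,-3.7,0,0],[0.01,0,-0.008,-0.6,-3.7,0,0],[0.01,0,-0.008,-0.6,-3.7,0,0],[0.01,0,-0.008,0,0,0,0],[0.01,0,-0.008,0,0,0,0],[0.01,0,-0.008,0,0,0,0],[0.01,0.001,-0.008,0,0,0,0],[0.008,0.001,-0.006,0,0,0,0],[0,0,-0.004,0,0,0,0]]

```text
time: 8.75
tool_pos: [0.5174, 0.008, 0.1452]
tool_rot: [0.035, 0.904, -0.073, 0.42]
contact_force: [0.3, 0.5, 0.1]
gripper_width: -0.001
grasp_force: 0.0
```

Request:
play_rows:
  series:
    - [[-0.008,0.001,-0.004,0,0,0,0],[0,0,0,0,0,0,0]]

```text
time: 8.95
tool_pos: [0.5066, 0.0096, 0.1381]
tool_rot: [0.035, 0.905, -0.073, 0.418]
contact_force: [0.1, -0.2, -0.3]
gripper_width: 0.001
grasp_force: 0.0
```

Request:
play_rows:
  series:
    - [[0,0,-0.005,0,0,0,0],[0,0,-0.005,0,0,0,0],[0,0,-0.005,0,0,0,0],[0,0,-0.005,0,0,0,0],[0,0,-0.005,0,0,0,0],[0,0,-0.005,0,0,0,0],[0,0,-0.005,0,0,0,0],[0,0,0,0,0,0,0]]

```text
time: 9.75
tool_pos: [0.5068, 0.0098, 0.1017]
tool_rot: [0.035, 0.905, -0.073, 0.417]
contact_force: [-0.1, -0.2, -1.0]
gripper_width: -0.001
grasp_force: 0.0
```

Request:
play_rows:
  series:
    - [[0,0,-0.004,0,0,0,0],[0,0,-0.004,0,0,0,0],[0.001,0,-0.004,0,0,0,0],[0.001,0,-0.004,0,0,0,0],[0.001,0,-0.004,0,0,0,0],[0,0,-0.004,0,0,0,0],[0,0,-0.004,0,0,0,0],[0,0,0,0,0,0,0]]

```text
time: 10.55
tool_pos: [0.5095, 0.0098, 0.0736]
tool_rot: [0.035, 0.906, -0.073, 0.417]
contact_force: [0.9, 0.5, 0.2]
gripper_width: 0.001
grasp_force: 0.0
```

Run:
```python
from plant import manip
import cv2,numpy as np
a=manip.grab_frame("scene")["frame"][100:220,220:340];b=manip.grab_frame("wrist")["frame"][100:300,156:356]
f=lambda g,s:(255*(cv2.resize(g,s,interpolation=cv2.INTER_CUBIC)/255.)**.5).astype(np.uint8)
cv2.imwrite("pics/p3.png",np.hstack([f(a,(400,400)),f(b,(400,400))]))
```

```text
(no output)
```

View pics/p3.png

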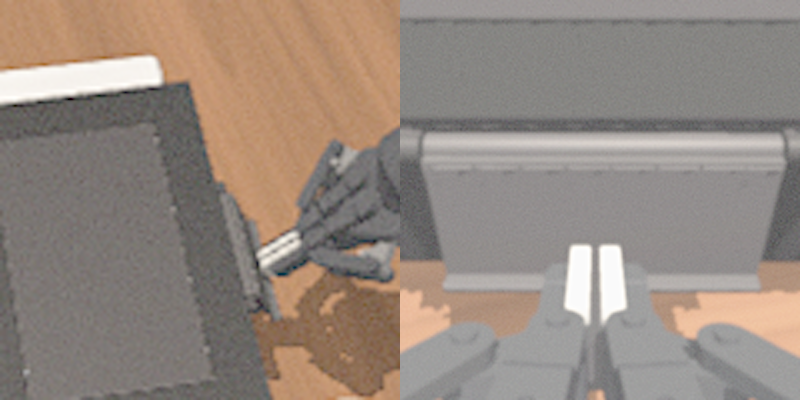

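The fingertips rest on the flap's outer face just above the lip, and the flap has folded most of the way down. Now I'll push it in.

Request:
play_rows:
  series:
    - [[0.002,-0.0003,-0.002,0,0,0,0],[0.002,-0.0003,-0.002,0,0,0,0],[0.002,-0.0003,-0.002,0,0,0,0],[0.002,-0.0003,-0.002,0,0,0,0],[0,0,0,0,0,0,0]]

```text
time: 11.15
tool_pos: [0.5185, 0.0085, 0.0668]
tool_rot: [0.035, 0.905, -0.073, 0.418]
contact_force: [-0.4, -0.3, 0.1]
gripper_width: 0.002
grasp_force: 0.0
```

Request:
play_rows:
  series:
    - [[0.001,-0.0002,0,0,0,0,0],[0.001,-0.0002,0,0,0,0,0],[0.001,-0.0002,0,0,0,0,0],[0,0,0,0,0,0,0]]

```text
time: 11.55
tool_pos: [0.5211, 0.0079, 0.0667]
tool_rot: [0.035, 0.905, -0.073, 0.417]
contact_force: [-1.4, 0.2, -1.4]
gripper_width: 0.001
grasp_force: 0.4
```

Request:
play_rows:
  series:
    - [[0.001,-0.0002,0,0,0,0,0],[0.001,-0.0002,0,0,0,0,0],[0,0,0,0,0,0,0]]

```text
time: 11.85
tool_pos: [0.5223, 0.0078, 0.066]
tool_rot: [0.035, 0.906, -0.073, 0.417]
contact_force: [-21.0, 1.9, 11.7]
gripper_width: -0.001
grasp_force: 10.3
```

Request:
play_rows:
  series:
    - [[0.001,-0.0002,0,0,0,0,0],[0.001,-0.0002,0,0,0,0,0],[0,0,0,0,0,0,0]]

```text
time: 12.15
tool_pos: [0.5233, 0.0077, 0.0653]
tool_rot: [0.035, 0.906, -0.073, 0.416]
contact_force: [-44.2, 4.3, 27.3]
gripper_width: -0.001
grasp_force: 21.7
```

Request:
play_rows:
  series:
    - [[0.001,-0.0002,0,0,0,0,0],[0.001,-0.0002,0,0,0,0,0],[0,0,0,0,0,0,0]]

```text
time: 12.45
tool_pos: [0.5242, 0.0076, 0.0646]
tool_rot: [0.035, 0.906, -0.072, 0.415]
contact_force: [-66.3, 7.5, 43.1]
gripper_width: 0.001
grasp_force: 32.5
```

Request:
play_rows:
  series:
    - [[-0.005,0.0008,0,0,0,0,0],[-0.005,0.001,0,0,0,0,0],[-0.01,0.002,0,0,0,0,0],[-0.015,0.002,0.005,0,0,0,0],[-0.015,0.002,0.01,0,0,0,0],[-0.015,0,0.01,0,0,0,0],[-0.01,0,0.01,0,0,0,0],[-0.005,0,0.01,0,0,0,0],[0,0,0,0,0,0,0],[0,0,0,0,0,0,0]]

```text
time: 13.45
tool_pos: [0.4833, 0.0213, 0.1172]
tool_rot: [0.038, 0.908, -0.075, 0.409]
contact_force: [0.4, 0.6, -0.0]
gripper_width: -0.0
grasp_force: 0.0
```

Run:
```python
from plant import manip
import cv2,numpy as np
fs=manip.grab_frame("scene");a=fs["frame"][80:230,200:350];fw=manip.grab_frame("wrist");b=fw["frame"][20:320,106:406]
f=lambda g,s:(255*(cv2.resize(g,s,interpolation=cv2.INTER_CUBIC)/255.)**.5).astype(np.uint8)
cv2.imwrite("pics/p4.png",np.hstack([f(a,(400,400)),f(b,(400,400))]))
s=manip.state();print(s["tool_pos"],s["contact_force"])
import pickle;pickle.dump((fs,fw),open("f2.pkl","wb"))
C=np.array([.6397,-.0154]);u=np.array([.9873,-.1592]);v=np.array([.1592,.9873])
for n,ph in(("home",0),("0.15",.15),("0.3",.3)):
  for y in(-.045,.051):
    x=-.107-.043*np.sin(ph)-.013*np.cos(ph);z=.104-.043*np.cos(ph)+.013*np.sin(ph)
    X=np.r_[C+x*u+y*v,z];p=fw["mtx"]@(fw["R"]@X+fw["t"]);p=p[:2]/p[2];print(n,np.round([400+(p[0]-106)*4/3,(p[1]-20)*4/3]))
```

```text
[0.48274291 0.02123899 0.11583059] [0.75956884 0.25599531 0.27073057]
home [684. 261.]
home [533. 262.]
0.15 [686. 269.]
0.15 [532. 270.]
0.3 [689. 275.]
0.3 [530. 276.]
```

View pics/p4.png

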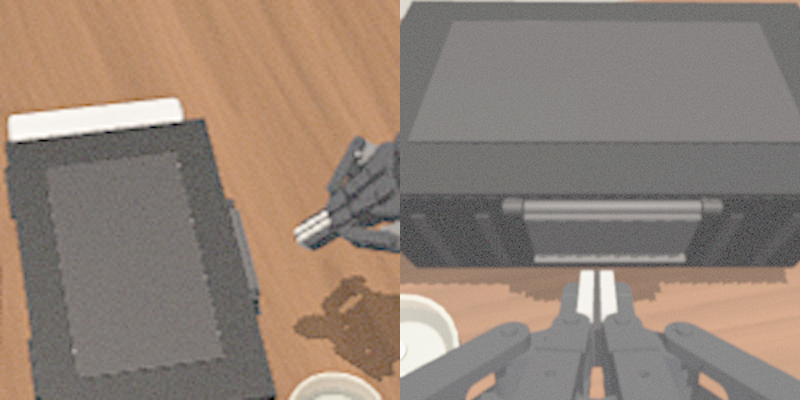

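The flap lies flat against the box front. Its lip is at row ~260, and I predicted 261 for home and 269 for 0.15 rad. The lid is level and the gripper touches nothing.

```bash
python3 -c "
from plant import manip
print(manip.job_done())"
```

```text
the job is handed in; nothing more can be done
None
```

The job is handed in: the camera check showed the lid shut and the latch flap home, at about 13.5 s of the 51 s allowed, with the gripper clear and no contact seen with the other items; to seat the latch, the fingertip push reached about 80 N, under the 120 N wrist limit.

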